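Seat the cork-faced drive center in the spindle nose

TASK

Take the cork-faced drive center out of the walnut rack, lower its tapered shank upright into the bore of the spindle nose without dropping it in, then push it straight down, with a slow, steady push of about 20 newtons, so that the taper jams and friction alone holds it; let go and leave it standing there. Pushing much harder than 25 newtons would overdrive it. Leave the other two centers in the rack, and the doll and the brass ferrule where they are.

Things in the scene. Friction and masses are not known exactly. Their poses are not given: they have to be found in the camera images.
- drive_hub (a point): Centre of the hub of the drive center, the loose part to seat (aluminium hub, steel shank, 0.16 to 0.24 kg). It stands upright (z up) in one of the rack's 3 holes: round hub 36 mm across, 26 mm high, its flat top faced with cork; top 13 mm above this point, hub underside 13 mm below it; below that a collar 32 mm across, 12 mm high; then a smooth round tapered shank 45 mm long, tip 70 mm below this point.
- drive: The same drive center: origin at the centre of the shank's tip, z up along its axis. The shank is 21.2 mm across under the collar and 15.8 mm at the tip.
- nose_mouth (a point): Centre of the mouth of the upright tapered bore in the fixed steel spindle nose; z up. Nose 60 mm across at the mouth, 70 mm high, with a flange 104 mm across on the bench. The shank bears on 3 brass pads in the bore, narrowing downward like the shank, with lead-in slopes 29 mm across at the mouth. It jams when drive_hub is about 30 to 40 mm above this point; how deep cannot be seen (pad fit varies), only felt; the collar never reaches the nose.
- nose: The fixed spindle nose with its other two pads: origin under its centre at bench height, z up; its yaw does not matter.
- pad: One of three fixed brass pads lining the bore; its fit varies by 0.8 mm in or out. Origin on the bore's axis at bench height, give or take that. The harder the push, the harder the pads squeeze the shank (10 to 16 N in all just set in, about 30 N after a steady 20 N push, 38 N after 28 N; it moves under 1 mm from 5 to 20 N); the squeeze stays. A brief touch peaking at 20 N does less. Not handled.
- rack: Fixed walnut rack 70 x 250 x 55 mm, origin under its centre, long side along its y; three vertical holes 25 mm across at y = -80, 0 and 80 mm, which hold the three centers by their collars. Which center is in which hole varies. Fingers go in along the rack's x, on either side of the hub; hub centre is 25 mm above the rack's top.
- spur: Bystander: steel spur center (28 mm hub with a point and four spurs) standing in the rack, origin at its shank tip, 89 mm high in all, 45 mm of it in the hole.
- cone: Bystander: steel tailstock cone center (34 mm wide 60 degree cone, point up) standing in the rack, origin at its shank tip, 91 mm high in all, 45 mm of it in the hole.
- doll: Bystander: white primed doll shell, 56 mm wide, 104 mm high, upright in a low frosted acrylic jig (110 x 90 mm) at the far side; origin under its foot.
- ferrule: Bystander: brass ferrule, 24 mm across, 30 mm high, standing on the bench beside a flat walnut sizing template; origin under its centre.
Not all that is in view belongs to the job. Of the things that look like the nose, the smaller one is meant.

How it is judged:
On the way, in this order (a step that is already met when the one before it is completed fails the run):
1. the drive center is lifted out of the rack (height (world z) of drive_hub above 0.125 m), for 0.05 s.
2. its shank is set gently on the pads, upright in the bore of the nose, and not yet jammed (z of drive_hub in the frame of nose_mouth below 0.055 m and horizontal distance between drive_hub and nose_mouth below 0.006 m and angle between drive_hub's own z axis and vertical below 0.1 rad and (contact force between drive and pad above 0.3 N or contact force between drive and nose above 0.3 N) and contact force between drive and pad below 6 N and contact force between drive and nose below 12 N and linear speed of drive below 0.06 m/s), for 0.05 s.
At the end, for the whole second after the job is handed in: The drive center stands released and at rest in the bore, upright within 0.06 rad and centred within 5 mm, its hub centre 20 to 46 mm above the mouth, and the taper is jammed: the three pads together still squeeze the shank with 22 to 40 N in all (contact force between drive and anything else between 22 and 40 N and z of drive_hub in the frame of nose_mouth between 0.02 and 0.046 m and horizontal distance between drive_hub and nose_mouth below 0.005 m and angle between drive_hub's own z axis and vertical below 0.06 rad and linear speed of drive below 0.02 m/s); the robot touches nothing.
It fails at once if the taper is overdriven: the pads squeeze the shank too hard (a push of some 30 N or more) (contact force between drive and pad above 27 N or contact force between drive and nose above 46 N).
It fails at once if the drive center is dropped or rammed into the bore: faster than 0.3 m/s with its shank in it (horizontal distance between drive_hub and nose_mouth below 0.01 m and z of drive_hub in the frame of nose_mouth below 0.07 m and linear speed of drive above 0.3 m/s).
It fails at once if the spur center or the cone center is moved more than 20 mm (distance of any of spur, cone from where it was at the start of the episode above 0.02 m).
It fails at once if the doll shell or the brass ferrule is moved more than 20 mm (distance of any of doll, ferrule from where it was at the start of the episode above 0.02 m).
It also fails if it takes over 51 s, if anything falls off the work surface, if the arm or the gripper's body presses on something with over 40 N, if the wrist force passes 120 N, or if a joint passes its speed limit or range.

ROBOT

A 6-joint arm with a two-finger parallel gripper is mounted at the origin on the work surface. World frame = base frame: x ahead of the robot, y to its left, z up, the work surface at z = 0. Lengths are in m, angles in rad, forces in N, time in s.
With the tool pointing down it reaches from about 0.3 to 0.95 m from the base axis. Payload 3.1 kg.
Tool frame: the origin (TCP) lies where the fingers leave the gripper's body, on its centre line; the fingertips stand 73 mm ahead of it and the grasp point (between the pads) lies 54 mm ahead of it; x points along the fingers, z is the direction in which the jaws open and shut, and the axes are right-handed (so a half turn about x gives the same grasp; the last joint's range is limited). The gripper opens to 85 mm and grips with 20 to 120 N. Pads are 22 mm wide; open, the fingers measure 114 mm over their backs; the gripper's body (76 mm by 85 mm) begins 54 mm behind the grasp point. The pads swing forward as they close: fully open they stand 13 mm farther back than shut.
Start: joints at [1.104, 0.308, 1.634, -0, 1.2, -0.07], TCP at [0.242, 0.576, 0.304] pointing down, gripper open.
Joint ranges: [-3.06, 3.06], [-0.79, 1.96], [0.05, 2.63], [-1.19, 4.34], [0.05, 2.64], [-2.94, 2.94]. Speed limits (rad/s): [2.79, 2.79, 3.14, 3.14, 3.14, 3.14].

INTERFACE

Orientations are given as [roll, pitch, yaw] about the fixed x, y, z axes, in that order (R = Rz(yaw) Ry(pitch) Rx(roll)).
In Python, from plant import bot gives the robot as it stands.
- The arm moves only by the tool step_arm, never from a script. Its argument "series" is a list that holds one entry, the list of rows, each a list of 5 numbers: the shift along the world's x, y, z in cm, then the turn about the world's z in degrees, then the finger opening in cm, from 0 to 8.54. A call has exactly 5 rows; each row shifts and turns the commanded pose from where the row before left it; what a row does not reach is not made up. A row lasts 1/12 s, in which the tool goes at most 41.7 mm and 7.16 degrees, less where a joint would pass 70% of its speed; a pose out of reach is approached as far as the arm can. A call is refused whole if a number of a shift passes 4.17 or a number of a turn 7.16, either way. A call with a gripper value outside its range is refused whole. The fingers move at their own pace and stop on an object; "grip_force" is the grip in N (left out, the last holds). Time passes only in rows, so rows that do not move let the fingers close, or fill a call up. It gives the time, the measured TCP pose, the force and the opening at its end, in the units of the state.
- bot.observe(): the state, without advancing time (a new reading comes with each control period).
- bot.get_image(name): name is "side" or "top" or "wrist"; returns a dict with "img" (480x640x3 uint8, red, green, blue), "vertical_fov" (degrees; the focal length in pixels is half the picture's height over the tangent of half this angle, whatever the lens; pixels are square), "cx", "cy" (the principal point, pixels), "origin" and "orientation" of the camera in the world; the wrist camera has in their place "mount" (4x4, takes a point from camera to tool coordinates, whose origin is the TCP and whose axes are the tool frame's). Camera axes: x right, y up, looking along -z (the intrinsics and any distortion apply to the point x, -y, -z); pixel columns grow to the right and rows downward; lengths in m; the calibration is good to about 2 mm. A picture is of the moment at which its call begins: read the wrist's pose just before it. There is no depth.
- bot.hand_in(): hands the job in, once; it reports no verdict.
The state is a dict: "t": time; "q": joint angles; "qd": joint speeds; "joint_efforts": joint torques, N m; "tool_pos": TCP position; "eef_rot": TCP orientation; "wrist_force": force on the tool from outside, world axes, zero at the start; "moment": the same for the moment, N m; "gripper_width": finger opening in m.
Only numpy, scipy, OpenCV 4.12 (cv2) and the standard library are available. Lean on these libraries where they do the work, as an engineer would, in place of code of your own. Each camera call takes 0.05 s, during which the arm holds its last target. There are 200 camera calls.

## Working session

There is one attempt and no reset: what is moved stays moved. The work goes in short steps, Python scripts to look and compute and a tool call to move; the robot and the scene stay as the last step left them, time stands still between calls to the robot, and variables do not carry over. Pictures are saved under pics/ and viewed, about 8 in all and at most 12, crops included, and the job is handed in when it is done.

Besides the shell and the picture viewer there is one more tool, called by a JSON object that holds its "fn" and its "kwargs", one argument or row to a line. step_arm: Moves the arm, as the interface text tells. Its arguments: {"type":"object","properties":{"series":{"type":"array"},"grip_force":{"type":"number"}},"required":["series"]}

```bash
mkdir -p pics; cat > h.py <<'E'
import numpy as np, cv2
from plant import bot
from scipy.spatial.transform import Rotation as R
def grab(n,save):
    s=bot.observe(); d=bot.get_image(n)
    cv2.imwrite('pics/'+save,d['img'][:,:,::-1]); return s,d
E
python3 - <<'E'
from h import *
for n in('top','side'):
    s,d=grab(n,n+'1.png'); print({k:v for k,v in d.items() if k!='img'})
print(s)
a=cv2.imread('pics/top1.png')
E
```

```text
{'vertical_fov': 50.42091572343754, 'cx': 324.0240234150759, 'cy': 240.81588069916126, 'origin': array([0.54276283, 0.03175384, 1.08020808]), 'orientation': array([ 0.04597262,  0.0122698 , -1.56991835])}
{'vertical_fov': 50.51653824645812, 'cx': 319.7787845947494, 'cy': 242.2049578188035, 'origin': array([0.45294783, 0.83621877, 0.62084714]), 'orientation': array([ 0.99857649, -0.00862892, -2.96532009])}
{'t': 0.05, 'q': array([ 1.10432377e+00,  3.09031296e-01,  1.63519290e+00,  1.61474508e-06,
        1.19969224e+00, -6.96727849e-02]), 'qd': array([-0.00223565, -0.00190366, -0.00296376, -0.00170253,  0.00283166,
       -0.00052711]), 'joint_efforts': array([-1.48088955e-03, -4.16703415e+01, -2.77864623e+01, -1.27475787e-04,
        4.47836355e-03,  1.94072726e-05]), 'tool_pos': array([0.24125644, 0.57584803, 0.30262748]), 'eef_rot': array([ 3.07127288,  1.56847254, -2.03791646]), 'wrist_force': array([-0.18250145, -0.49826313,  0.02280753]), 'moment': array([-0.00324711, -0.03243586,  0.03735364]), 'gripper_width': 0.08542278258202775}
```

View pics/top1.png

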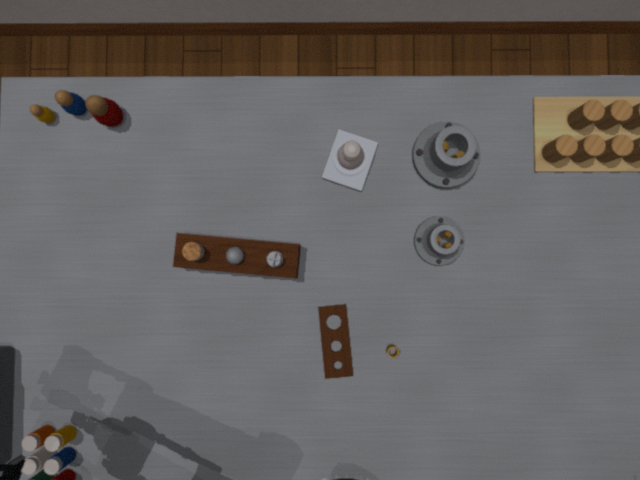

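View pics/side1.png

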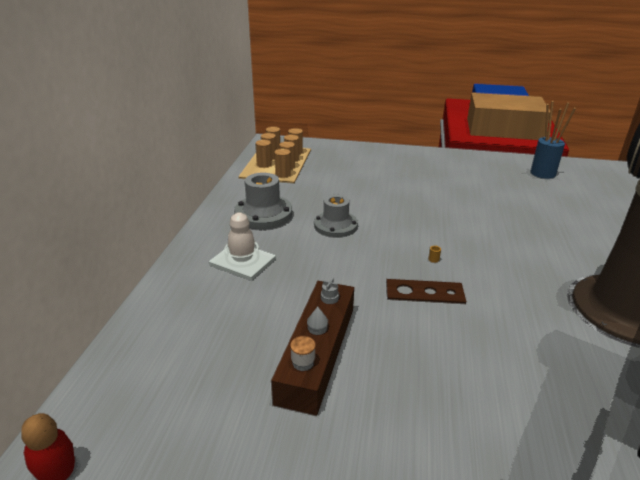

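The top view shows the cork-faced center at (193,251), the cone at (235,255), the spur at (275,259) and the small nose's mouth at about (445,239). The side view agrees: cork at (303,345), small nose at (336,203). The large nose is the decoy.

```bash
cat >> h.py <<'E'
def ray(d,px,s=None):
    f=240/np.tan(np.radians(d['vertical_fov']/2))
    v=np.array([(px[0]-d['cx'])/f,-(px[1]-d['cy'])/f,-1.])
    if 'mount' in d:
        M=np.eye(4); M[:3,:3]=R.from_euler('xyz',s['eef_rot']).as_matrix(); M[:3,3]=s['tool_pos']
        M=M@np.array(d['mount']); return M[:3,3],M[:3,:3]@v
    return np.array(d['origin']),R.from_euler('xyz',d['orientation']).as_matrix()@v
def onz(d,px,z,s=None):
    o,v=ray(d,px,s); return o+v*(z-o[2])/v[2]
def tri(r1,r2):
    (a,u),(b,v)=r1,r2; t=np.linalg.lstsq(np.c_[u,-v],b-a,rcond=None)[0]
    return (a+u*t[0]+b+v*t[1])/2, np.linalg.norm(a+u*t[0]-b-v*t[1])
def blob(img,lo,hi,box):
    m=cv2.inRange(cv2.cvtColor(img,cv2.COLOR_RGB2HSV),lo,hi); k=np.zeros_like(m); x0,y0,x1,y1=box; k[y0:y1,x0:x1]=m[y0:y1,x0:x1]
    c=max(cv2.findContours(k,cv2.RETR_EXTERNAL,cv2.CHAIN_APPROX_NONE)[0],key=cv2.contourArea)
    return cv2.minEnclosingCircle(c),cv2.minAreaRect(c),cv2.fitEllipse(c) if len(c)>5 else None
E
python3 - <<'E'
from h import *
_,t=grab('top','t2.png'); _,s=grab('side','s2.png')
print({k for k in t})
ct=blob(t['img'],(3,80,130),(22,255,255),(175,235,212,268)); cs=blob(s['img'],(3,90,120),(22,255,255),(285,330,322,358))
print(ct,cs)
print('cork',onz(t,ct[2][0],.093),onz(s,cs[2][0],.093),tri(ray(t,ct[2][0]),ray(s,cs[2][0])))
rk=blob(t['img'],(0,90,20),(25,255,255),(165,225,310,285)); print('rack',rk[1],[onz(t,p,.055).round(4) for p in cv2.boxPoints(rk[1])])
for n,p,z in(('nose',(445,239),.07),('spur',(275,259),.085),('cone',(235,255),.1)): print(n,onz(t,p,z))
print('noseside',onz(s,(336.5,202),.07), 'ferr',onz(t,(392,350),.03),'doll',onz(t,(351,150),.1))
a=cv2.resize(t['img'][200:280,400:490],None,fx=4,fy=4,interpolation=2);b=cv2.resize(s['img'][185:245,300:375],None,fx=4,fy=4,interpolation=2)
o=np.zeros((320,660,3),np.uint8);o[:,:360]=a;o[:240,360:660]=b;cv2.imwrite('pics/c2.png',o[:,:,::-1])
E
```

```text
{'cy', 'vertical_fov', 'origin', 'cx', 'orientation', 'img'}
(((190.6842041015625, 250.6644744873047), 8.50407886505127), ((190.5, 251.0), (16.0, 15.0), 90.0), ((190.30355834960938, 250.6913299560547), (14.135997772216797, 15.113961219787598), 152.0325927734375)) (((302.5, 345.0), 11.884963989257812), ((302.5, 344.5), (17.0, 23.0), 90.0), ((302.3692321777344, 344.6723327636719), (16.76780128479004, 23.75897789001465), 85.28370666503906))
cork [0.56887996 0.30376141 0.093     ] [0.56870831 0.30522174 0.093     ] (array([0.56893345, 0.30407809, 0.09186505]), np.float64(4.746992102337276e-05))
rack ((236.4385223388672, 255.32237243652344), (124.0186767578125, 33.8515625), 5.355824947357178) [array([0.5382, 0.3486, 0.055 ]), array([0.6063, 0.3432, 0.055 ]), array([0.583 , 0.0932, 0.055 ]), array([0.5152, 0.0994, 0.055 ])]
nose [ 0.59290154 -0.19516831  0.07      ]
spur [0.55294936 0.13975142 0.085     ]
cone [0.56043987 0.21532667 0.1       ]
noseside [ 0.59048209 -0.18053028  0.07      ] ferr [ 0.36825099 -0.0941268   0.03      ] doll [ 0.76419959 -0.00835083  0.1       ]
```

View pics/c2.png

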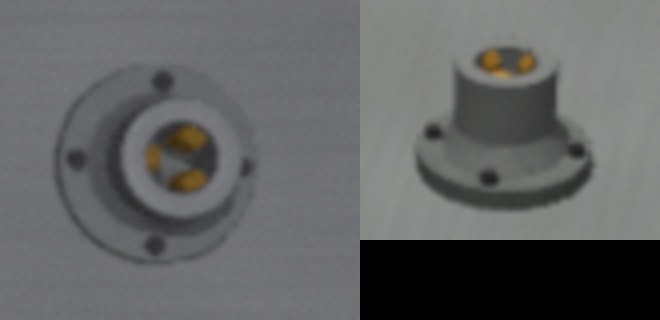

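The crop shows the small nose's mouth centre at about (445.5,240) in the top image, with three brass pads inside the bore. Next I work out the approach.

```bash
python3 - <<'E'
from h import *
s,d=grab('wrist','w1.png')
m=R.from_euler('xyz',s['eef_rot']).as_matrix(); print(m.round(3)); a=np.degrees(np.arctan2(m[1,2],m[0,2]));print(a)
print({k:v for k,v in d.items() if k!='img'})
_,t=grab('top','t3.png')
print('nose',onz(t,(445.5,240),.07))
print('target turn',[(-5.3-a+k) for k in(-180,0,180)], s['q'])
E
```

```text
[[-0.001 -0.922  0.386]
 [-0.001  0.386  0.922]
 [-1.     0.    -0.001]]
67.26626705829857
{'vertical_fov': 68.93331734064651, 'cx': 315.72394760471803, 'cy': 235.61592214387693, 'mount': array([[ 1.20948523e-04,  2.65610668e-01, -9.64080369e-01,
        -7.05136129e-02],
       [-2.95864596e-04,  9.64080344e-01,  2.65610624e-01,
         6.69257729e-02],
       [ 9.99999949e-01,  2.53112037e-04,  1.95188887e-04,
         5.70597489e-04],
       [ 0.00000000e+00,  0.00000000e+00,  0.00000000e+00,
         1.00000000e+00]])}
nose [ 0.59092115 -0.19613483  0.07      ]
target turn [np.float64(-252.56626705829856), np.float64(-72.56626705829856), np.float64(107.43373294170144)] [ 1.10430478e+00  3.08699304e-01  1.63466298e+00  2.56068981e-05
  1.19971650e+00 -6.97222661e-02]
```

{"fn": "step_arm", "kwargs": {
  "series": [
    [[3, -2.5, 0, -7.1, 8.54], [3, -2.5, 0, -7.1, 8.54], [3, -2.5, 0, -7.1, 8.54], [3, -2.5, 0, -7.1, 8.54], [3, -2.5, 0, -7.1, 8.54]]
  ],
  "grip_force": 60
}}

```text
t: 0.72
tool_pos: [0.3925, 0.4502, 0.3039]
eef_rot: [0.059, 1.571, 0.608]
wrist_force: [0.5, -0.0, -0.3]
gripper_width: 0.0851
```

{"fn": "step_arm", "kwargs": {
  "series": [
    [[3, -2.5, 0, -7.1, 8.54], [3, -2.5, 0, -7.1, 8.54], [3, -2.5, 0, -7.1, 8.54], [3, -2.5, 0, -7.1, 8.54], [3, -2.5, 0, -7.1, 8.54]]
  ]
}}

```text
t: 1.13
tool_pos: [0.5428, 0.325, 0.304]
eef_rot: [1.009, 1.571, 0.938]
wrist_force: [0.6, -0.0, -0.2]
gripper_width: 0.0855
```

{"fn": "step_arm", "kwargs": {
  "series": [
    [[0.6, -0.5, -1.3, -1.5, 8.54], [0.6, -0.5, -1.3, 0, 8.54], [0.6, -0.5, -1.3, 0, 8.54], [0.6, -0.5, -1, 0, 8.54], [0.3, -0.3, 0, 0, 8.54]]
  ]
}}

```text
t: 1.55
tool_pos: [0.5665, 0.3029, 0.2505]
eef_rot: [-2.632, 1.563, -2.722]
wrist_force: [-1.2, 0.2, -1.4]
gripper_width: 0.0852
```

```bash
python3 - <<'E'
from h import *
s,d=grab('wrist','w2.png'); m=R.from_euler('xyz',s['eef_rot']).as_matrix()
print(s['tool_pos'],np.degrees(np.arctan2(m[1,2],m[0,2])),s['wrist_force'],s['qd'].round(3))
c=blob(d['img'],(3,80,130),(22,255,255),(0,0,640,480)); print(c)
for i in (c[0][0],c[2][0]): print(onz(d,i,.093,s))
E
```

```text
[0.56645864 0.30286863 0.25050022] -5.129329273024444 [-1.18936691  0.21342639 -1.36536244] [-0.065  0.001 -0.061  0.007  0.041 -0.064]
(((320.31011962890625, 240.48733520507812), 26.083309173583984), ((320.5, 240.0), (48.0, 51.0), 90.0), ((319.018310546875, 239.88075256347656), (47.087276458740234, 49.47931671142578), 46.464019775390625))
[0.56900766 0.30345825 0.093     ]
[0.56817146 0.30396281 0.093     ]
```

View pics/w2.png

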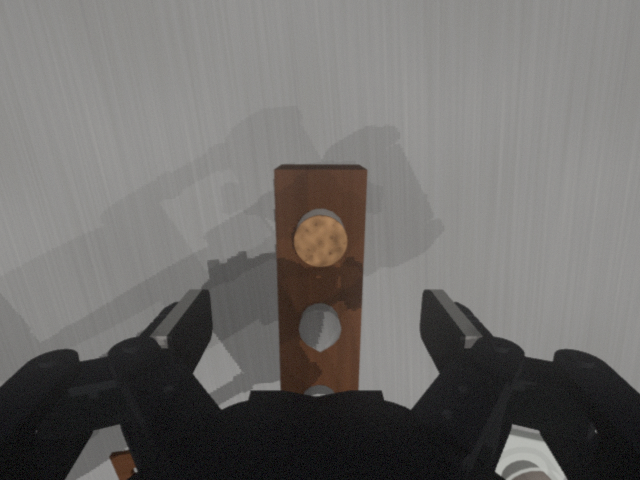

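The wrist view shows the cork face at (320,240). That gives (0.569, 0.3035), which agrees with the top view, and the jaws straddle the rack squarely. Descending.

{"fn": "step_arm", "kwargs": {
  "series": [
    [[0, 0, -2, 0, 8.54], [0, 0, -2, 0, 8.54], [0, 0, -2, 0, 8.54], [0, 0, -2, 0, 8.54], [0, 0, 0, 0, 8.54]]
  ]
}}

```text
t: 2.02
tool_pos: [0.5653, 0.3033, 0.1707]
eef_rot: [-2.661, 1.563, -2.751]
wrist_force: [-0.7, -0.3, -0.4]
gripper_width: 0.0854
```

{"fn": "step_arm", "kwargs": {
  "series": [
    [[0, 0, 0, 0, 8.54], [0, 0, 0, 0, 8.54], [0, 0, 0, 0, 8.54], [0, 0, 0, 0, 8.54], [0, 0, 0, 0, 8.54]]
  ]
}}

```text
t: 2.43
tool_pos: [0.5693, 0.3039, 0.1765]
eef_rot: [0.522, 1.568, 0.431]
wrist_force: [0.6, -0.8, -0.0]
gripper_width: 0.0853
```

{"fn": "step_arm", "kwargs": {
  "series": [
    [[0, 0, -1.2, 0, 8.54], [0, 0, -1.2, 0, 8.54], [0, 0, -1, 0, 8.54], [0, 0, -0.4, 0, 8.54], [0, 0, 0, 0, 8.54]]
  ]
}}

```text
t: 2.85
tool_pos: [0.5669, 0.3026, 0.1339]
eef_rot: [-2.628, 1.566, -2.72]
wrist_force: [-1.0, 0.3, -1.0]
gripper_width: 0.085
```

{"fn": "step_arm", "kwargs": {
  "series": [
    [[0, 0, 0, 0, 6], [0, 0, 0, 0, 5], [0, 0, 0, 0, 4], [0, 0, 0, 0, 3.2], [0, 0, 0, 0, 3]]
  ]
}}

```text
t: 3.27
tool_pos: [0.5692, 0.3038, 0.1379]
eef_rot: [0.52, 1.569, 0.429]
wrist_force: [0.7, 0.7, -1.0]
gripper_width: 0.0348
```

{"fn": "step_arm", "kwargs": {
  "series": [
    [[0, 0, 0, 0, 2.5], [0, 0, 0, 0, 2.5], [0, 0, 0, 0, 2.5], [0, 0, 0, 0, 2.5], [0, 0, 0, 0, 2.5]]
  ]
}}

```text
t: 3.68
tool_pos: [0.5692, 0.3038, 0.1379]
eef_rot: [0.539, 1.569, 0.448]
wrist_force: [0.4, 0.7, 5.2]
gripper_width: 0.0344
```

{"fn": "step_arm", "kwargs": {
  "series": [
    [[0, 0, 1, 0, 2.5], [0, 0, 2, 0, 2.5], [0, 0, 3, 0, 2.5], [0, 0, 3, 0, 2.5], [0, 0, 3, 0, 2.5]]
  ]
}}

```text
t: 4.1
tool_pos: [0.5672, 0.3028, 0.2563]
eef_rot: [-2.61, 1.566, -2.701]
wrist_force: [1.0, 0.0, -1.7]
gripper_width: 0.0349
```

{"fn": "step_arm", "kwargs": {
  "series": [
    [[0, 0, 1.5, 0, 2.5], [0, 0, 0.5, 0, 2.5], [0, 0, 0, 0, 2.5], [0, 0, 0, 0, 2.5], [0, 0, 0, 0, 2.5]]
  ]
}}

```text
t: 4.52
tool_pos: [0.5671, 0.3028, 0.274]
eef_rot: [-2.625, 1.566, -2.716]
wrist_force: [-0.1, -0.9, -1.9]
gripper_width: 0.0346
```

```bash
python3 - <<'E'
from h import *
s,d=grab('wrist','w3.png'); s2,e=grab('side','s3.png')
print(s['tool_pos'],s['wrist_force'],s['moment'])
o=np.zeros((300,800,3),np.uint8);o[:,:400]=cv2.resize(d['img'],(400,300));o[:,400:]=cv2.resize(e['img'][180:420,180:500],(400,300));cv2.imwrite('pics/c3.png',o[:,:,::-1])
E
```

```text
[0.56711308 0.30275514 0.27401421] [-0.09086726 -0.90673847 -1.94332595] [-0.03165633  0.00986851  0.03661098]
```

View pics/c3.png

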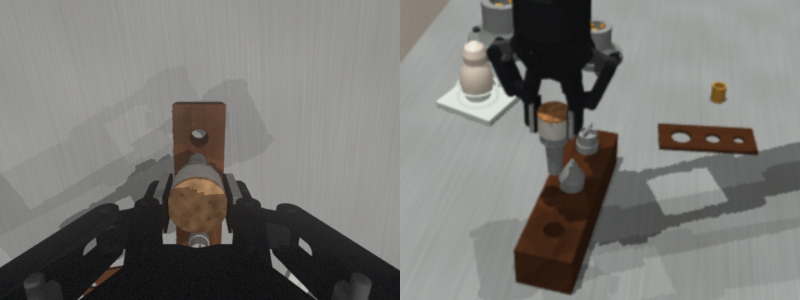

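The center is held upright and clear of the rack, and the spur and cone are still in their holes. The vacated hole shows at (200,135) in the left panel. Moving over the nose.

{"fn": "step_arm", "kwargs": {
  "series": [
    [[0.1, -2.5, 0, 0, 2.5], [0.2, -4, 0, 0, 2.5], [0.2, -4, 0, 0, 2.5], [0.2, -4, 0, 0, 2.5], [0.2, -4, 0, 0, 2.5]]
  ]
}}

```text
t: 5.03
tool_pos: [0.5767, 0.1169, 0.2754]
eef_rot: [-2.893, 1.568, -2.984]
wrist_force: [0.7, 0.6, -3.3]
gripper_width: 0.0341
```

{"fn": "step_arm", "kwargs": {
  "series": [
    [[0.2, -4, 0, 0, 2.5], [0.2, -4, 0, 0, 2.5], [0.2, -4, 0, 0, 2.5], [0.2, -4, 0, 0, 2.5], [0.2, -4, 0, 0, 2.5]]
  ]
}}

```text
t: 5.45
tool_pos: [0.5868, -0.0834, 0.2756]
eef_rot: [2.969, 1.569, 2.877]
wrist_force: [0.8, -0.1, -1.5]
gripper_width: 0.0348
```

{"fn": "step_arm", "kwargs": {
  "series": [
    [[0.2, -4, 0, 0, 2.5], [0.2, -4, 0, 0, 2.5], [0.2, -2.3, -1, 0, 2.5], [0, -1, -1, 0, 2.5], [0, 0, 0, 0, 2.5]]
  ]
}}

```text
t: 5.87
tool_pos: [0.5915, -0.1964, 0.253]
eef_rot: [2.926, 1.564, 2.832]
wrist_force: [-0.0, 1.0, -3.2]
gripper_width: 0.0348
```

{"fn": "step_arm", "kwargs": {
  "series": [
    [[0, 0, 0, 0, 2.5], [0, 0, 0, 0, 2.5], [0, 0, 0, 0, 2.5], [0, 0, 0, 0, 2.5], [0, 0, 0, 0, 2.5]]
  ]
}}

```text
t: 6.28
tool_pos: [0.594, -0.1933, 0.2575]
eef_rot: [-0.097, 1.57, -0.187]
wrist_force: [-0.2, -0.0, -2.7]
gripper_width: 0.0342
```

```bash
python3 - <<'E'
from h import *
s,d=grab('wrist','w4.png'); s2,e=grab('side','s4.png')
print(s['tool_pos'],s['eef_rot'],s['wrist_force'],s['moment'],s['qd'].round(3))
E
```

```text
[ 0.59399115 -0.19331508  0.25751831] [-0.09748259  1.56989076 -0.18702834] [-0.17173408 -0.04105308 -2.66537943] [-0.00772106 -0.04214034  0.00483438] [-0.007 -0.    -0.001 -0.004 -0.001 -0.001]
```

View pics/w4.png

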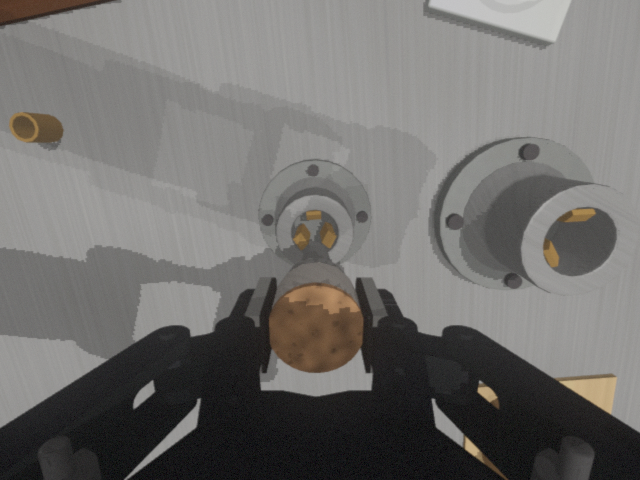

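The wrist view shows the nose's rim spanning columns 276–354 with its top edge at row ~195, and the bore around (315,232). The held center's cork face is at about (316,328).

```bash
python3 - <<'E'
from h import *
s,d=grab('wrist','w5.png')
zt=.093+s['tool_pos'][2]-.1379
c=blob(d['img'],(3,80,60),(22,255,255),(262,280,368,380)); print('cork',c[0],c[2]); print('hub',onz(d,(316.5,c[2][0][1]),zt,s),s['tool_pos'])
g=cv2.cvtColor(d['img'],cv2.COLOR_RGB2GRAY)
print('row232',g[232,262:300],g[232,330:368]); print('col315',g[180:225,315])
for p in((276,232),(354,232),(315,195)): print(p,onz(d,p,.07,s))
# pads: brass blobs
m=cv2.inRange(cv2.cvtColor(d['img'],cv2.COLOR_RGB2HSV),(12,110,60),(28,255,255))
n,l,st,ce=cv2.connectedComponentsWithStats(m)
print([(st[i],ce[i].round(1)) for i in range(1,n) if st[i,4]>40 and 270<ce[i][0]<360 and ce[i][1]<265])
E
```

```text
cork ((315.85870361328125, 328.5), 48.52382278442383) ((315.7379455566406, 327.3338317871094), (88.6648941040039, 95.64411163330078), 88.43900299072266)
hub [ 0.59457918 -0.1931541   0.21254416] [ 0.59388614 -0.19376794  0.25744416]
row232 [124 119 118 118 117 120 116 118 117 120 116 118 117  98 102 120 128 129
 127 127 130 130 130 129 129 129 126 127 120  98  82  86  85  85  83  84
  85  86] [110 105  94 102  97  86  79  75  90 122 132 135 132 134 132 136 139 140
 141 142 142 141 133 121 121 127 125 127 127 127 126 125 127 127 128 127
 127 125]
col315 [118 118 119 119 117 114 104  94  90  90  95  93  90  96 120 139 142 141
 137 139 136 136 135 133 133 131 132 131 123 100 105 121 126 123 112 103
 101 100 103 116 117 117 119 117 117]
(276, 232) [ 0.56420459 -0.19167179  0.07      ]
(354, 232) [ 0.623475   -0.19706959  0.07      ]
(315, 195) [ 0.59641295 -0.16611288  0.07      ]
[(array([307, 210,  14,   9, 106], dtype=int32), array([313.5, 214.1])), (array([321, 222,  15,  25, 234], dtype=int32), array([327.8, 234.7])), (array([294, 224,  16,  25, 240], dtype=int32), array([301.8, 236.3]))]
```

Relative correction is about (-0.1, -0.2) cm. I descend in stages, reading the force along the way.

{"fn": "step_arm", "kwargs": {
  "series": [
    [[-0.1, -0.2, -1.2, 0, 2.5], [0, 0, -1.5, 0, 2.5], [0, 0, -1.3, 0, 2.5], [0, 0, -0.5, 0, 2.5], [0, 0, 0, 0, 2.5]]
  ]
}}

```text
t: 6.85
tool_pos: [0.5909, -0.196, 0.2089]
eef_rot: [2.847, 1.565, 2.756]
wrist_force: [-0.5, 0.9, -2.2]
gripper_width: 0.0344
```

{"fn": "step_arm", "kwargs": {
  "series": [
    [[0, 0, 0, 0, 2.5], [0, 0, 0, 0, 2.5], [0, 0, 0, 0, 2.5], [0, 0, 0, 0, 2.5], [0, 0, 0, 0, 2.5]]
  ]
}}

```text
t: 7.27
tool_pos: [0.593, -0.1967, 0.2127]
eef_rot: [-0.304, 1.569, -0.396]
wrist_force: [-1.0, 1.0, -2.4]
gripper_width: 0.0346
```

```bash
python3 - <<'E'
from h import *
s,d=grab('wrist','w6.png'); s2,e=grab('side','s6.png')
print(s['tool_pos'],s['eef_rot'],s['wrist_force'],s['moment'])
zt=.093+s['tool_pos'][2]-.1379
c=blob(d['img'],(3,80,60),(22,255,255),(262,280,368,380)); print('hub',onz(d,c[2][0],zt,s))
o=np.zeros((400,800,3),np.uint8);o[:,:400]=cv2.resize(d['img'][140:340,220:420],(400,400),interpolation=2);o[:,400:]=cv2.resize(e['img'][90:250,256:416],(400,400),interpolation=2);cv2.imwrite('pics/c6.png',o[:,:,::-1])
E
```

```text
[ 0.59296727 -0.19672369  0.21265653] [-0.30435226  1.56941232 -0.39569583] [-0.98842488  0.98982133 -2.39407164] [ 0.0084454   0.02472395 -0.05220724]
hub [ 0.59339389 -0.19606399  0.16775653]
```

View pics/c6.png

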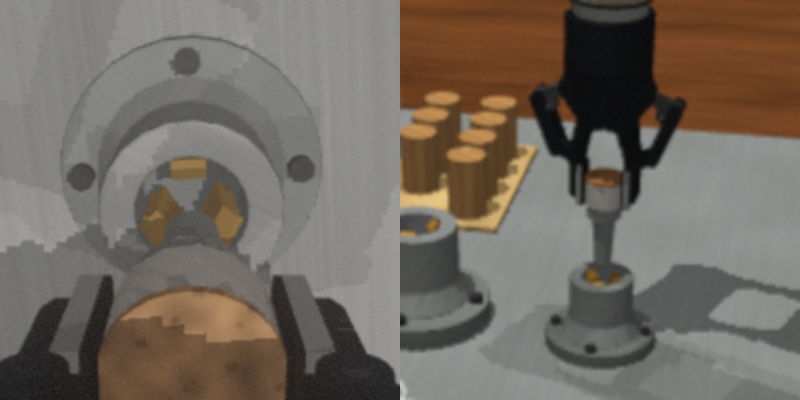

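The shank tip is just above the mouth and centred laterally in both views (rim columns 98–285 against cork 100–285 in the left panel). One numeric check on y before going in.

```bash
python3 - <<'E'
from h import *
s,d=grab('wrist','w7.png')
g=cv2.cvtColor(d['img'],cv2.COLOR_RGB2GRAY); print(g[192:224,316])
a=onz(d,(315.7,200),.07,s);b=onz(d,(269.3,190),.07,s);c=onz(d,(362.2,190),.07,s);print(a,b,c,s['tool_pos'])
f=blob  # flange: ends of widest chord at z~.012
print('flange top',onz(d,(314,157.5),.012,s))
_,e=grab('side','s7.png'); print('side mouth: left/right/ tops', onz(e,(256+236*.4/1,90+262*.4),.07))
E
```

```text
[ 90  88  91  90  93  94  89  91 109 137 142 140 138 138 136 135 135 134
 133 134 135 134 131 132 130 125 101  93 122 125 125 125]
[ 0.5960915  -0.16517397  0.07      ] [ 0.56849845 -0.15645724  0.07      ] [ 0.62488104 -0.16165043  0.07      ] [ 0.59274316 -0.19663313  0.21233521]
flange top [ 0.59695742 -0.14249131  0.012     ]
side mouth: left/right/ tops [ 0.56377884 -0.22186935  0.07      ]
```

{"fn": "step_arm", "kwargs": {
  "series": [
    [[0, 0.1, -0.7, 0, 2.5], [0, 0, -0.9, 0, 2.5], [0, 0, -0.8, 0, 2.5], [0, 0, -0.6, 0, 2.5], [0, 0, -0.3, 0, 2.5]]
  ]
}}

```text
t: 7.88
tool_pos: [0.5924, -0.1951, 0.1773]
eef_rot: [2.144, 1.569, 2.052]
wrist_force: [1.0, 0.5, -1.9]
gripper_width: 0.0346
```

{"fn": "step_arm", "kwargs": {
  "series": [
    [[0, 0, 0, 0, 2.5], [0, 0, 0, 0, 2.5], [0, 0, 0, 0, 2.5], [0, 0, 0, 0, 2.5], [0, 0, 0, 0, 2.5]]
  ]
}}

```text
t: 8.3
tool_pos: [0.5926, -0.1956, 0.1791]
eef_rot: [-1.279, 1.571, -1.371]
wrist_force: [0.0, 1.3, -2.9]
gripper_width: 0.0344
```

{"fn": "step_arm", "kwargs": {
  "series": [
    [[0, 0, -0.15, 0, 2.5], [0, 0, -0.15, 0, 2.5], [0, 0, -0.15, 0, 2.5], [0, 0, -0.15, 0, 2.5], [0, 0, 0, 0, 2.5]]
  ]
}}

```text
t: 8.72
tool_pos: [0.5927, -0.1953, 0.173]
eef_rot: [1.272, 1.57, 1.18]
wrist_force: [-0.1, 2.3, 0.5]
gripper_width: 0.0345
```

{"fn": "step_arm", "kwargs": {
  "series": [
    [[0, 0, -0.05, 0, 2.5], [0, 0, -0.05, 0, 2.5], [0, 0, -0.05, 0, 2.5], [0, 0, -0.05, 0, 2.5], [0, 0, 0, 0, 2.5]]
  ]
}}

```text
t: 9.13
tool_pos: [0.5926, -0.1953, 0.1711]
eef_rot: [1.518, 1.57, 1.426]
wrist_force: [-1.0, 4.7, 3.0]
gripper_width: 0.0344
```

One-sided contact is showing: the bore pushes the tool toward +y. I shift +y to relieve it.

{"fn": "step_arm", "kwargs": {
  "series": [
    [[0, 0.04, 0, 0, 2.5], [0, 0.04, 0, 0, 2.5], [0, 0.04, 0, 0, 2.5], [0, 0, 0, 0, 2.5], [0, 0, 0, 0, 2.5]]
  ]
}}

```text
t: 9.55
tool_pos: [0.5926, -0.1947, 0.1705]
eef_rot: [-0.968, 1.57, -1.059]
wrist_force: [0.6, 0.9, 0.0]
gripper_width: 0.0343
```

{"fn": "step_arm", "kwargs": {
  "series": [
    [[0, 0, 0, 0, 2.5], [0, 0, 0, 0, 2.5], [0, 0, 0, 0, 2.5], [0, 0, 0, 0, 2.5], [0, 0, 0, 0, 2.5]]
  ]
}}

```text
t: 9.97
tool_pos: [0.5926, -0.1946, 0.1706]
eef_rot: [-0.838, 1.57, -0.929]
wrist_force: [2.3, 0.9, -2.1]
gripper_width: 0.0343
```

{"fn": "step_arm", "kwargs": {
  "series": [
    [[0, 0.03, -0.05, 0, 2.5], [0, 0, -0.05, 0, 2.5], [0, 0, -0.05, 0, 2.5], [0, 0, 0, 0, 2.5], [0, 0, 0, 0, 2.5]]
  ]
}}

```text
t: 10.38
tool_pos: [0.5925, -0.1941, 0.1692]
eef_rot: [-1.642, 1.571, -1.733]
wrist_force: [0.7, 0.5, -2.2]
gripper_width: 0.0343
```

{"fn": "step_arm", "kwargs": {
  "series": [
    [[0, 0, -0.05, 0, 2.5], [0, 0, -0.05, 0, 2.5], [0, 0, 0, 0, 2.5], [0, 0, 0, 0, 2.5], [0, 0, 0, 0, 2.5]]
  ]
}}

```text
t: 10.8
tool_pos: [0.5926, -0.1941, 0.1683]
eef_rot: [2.31, 1.571, 2.219]
wrist_force: [1.5, 0.5, -1.9]
gripper_width: 0.0346
```

{"fn": "step_arm", "kwargs": {
  "series": [
    [[0, 0, -0.05, 0, 2.5], [0, 0, -0.05, 0, 2.5], [0, 0, -0.05, 0, 2.5], [0, 0, 0, 0, 2.5], [0, 0, 0, 0, 2.5]]
  ]
}}

```text
t: 11.22
tool_pos: [0.5927, -0.1941, 0.167]
eef_rot: [-0.318, 1.571, -0.409]
wrist_force: [2.0, 0.1, -1.2]
gripper_width: 0.0346
```

{"fn": "step_arm", "kwargs": {
  "series": [
    [[0, 0, -0.05, 0, 2.5], [0, 0, -0.05, 0, 2.5], [0, 0, 0, 0, 2.5], [0, 0, 0, 0, 2.5], [0, 0, 0, 0, 2.5]]
  ]
}}

```text
t: 11.63
tool_pos: [0.5927, -0.1941, 0.1663]
eef_rot: [-0.386, 1.571, -0.477]
wrist_force: [-0.7, 1.6, 2.7]
gripper_width: 0.034
```

{"fn": "step_arm", "kwargs": {
  "series": [
    [[0, 0.02, 0, 0, 2.5], [0, 0, 0, 0, 2.5], [0, 0, 0, 0, 2.5], [0, 0, 0, 0, 2.5], [0, 0, 0, 0, 2.5]]
  ]
}}

```text
t: 12.05
tool_pos: [0.5927, -0.194, 0.1662]
eef_rot: [-0.625, 1.57, -0.717]
wrist_force: [-0.5, 0.3, 4.8]
gripper_width: 0.0348
```

```bash
python3 - <<'E'
from h import *
for i in range(2):
    s,d=grab('wrist','w8.png'); print(s['t'],s['tool_pos'],s['wrist_force'].round(2),s['moment'].round(3),s['gripper_width'])
zt=.093+s['tool_pos'][2]-.1379
c=blob(d['img'],(3,80,60),(22,255,255),(262,280,368,380)); print('hub',onz(d,c[2][0],zt,s))
E
```

```text
12.05 [ 0.59270628 -0.19403537  0.16618038] [-0.54  0.28  4.83] [0.05  0.125 0.054] 0.03484667723971461
12.1 [ 0.59270973 -0.19399312  0.16618189] [-0.64  0.39  4.71] [ 0.082  0.071 -0.016] 0.03428224814032222
hub [ 0.59308946 -0.19336512  0.12128189]
```

The center is seated with about 7 N axial and almost no lateral force, hub about 38 mm above the mouth. The slow push starts now. The unloaded Fz reading is about -2.4 N, so the target reading is about 17.5–18 N.

{"fn": "step_arm", "kwargs": {
  "series": [
    [[0, 0, -0.03, 0, 2.5], [0, 0, -0.03, 0, 2.5], [0, 0, -0.02, 0, 2.5], [0, 0, 0, 0, 2.5], [0, 0, 0, 0, 2.5]]
  ]
}}

```text
t: 12.57
tool_pos: [0.5927, -0.194, 0.1658]
eef_rot: [-0.818, 1.57, -0.91]
wrist_force: [-1.6, 0.9, 6.9]
gripper_width: 0.0341
```

{"fn": "step_arm", "kwargs": {
  "series": [
    [[0, 0, -0.02, 0, 2.5], [0, 0, -0.02, 0, 2.5], [0, 0, 0, 0, 2.5], [0, 0, 0, 0, 2.5], [0, 0, 0, 0, 2.5]]
  ]
}}

```text
t: 12.98
tool_pos: [0.5928, -0.194, 0.1657]
eef_rot: [-0.896, 1.57, -0.987]
wrist_force: [-1.6, 0.5, 8.1]
gripper_width: 0.0341
```

{"fn": "step_arm", "kwargs": {
  "series": [
    [[-0.02, 0, -0.03, 0, 2.5], [0, 0, -0.03, 0, 2.5], [0, 0, -0.03, 0, 2.5], [0, 0, -0.03, 0, 2.5], [0, 0, 0, 0, 2.5]]
  ]
}}

```text
t: 13.4
tool_pos: [0.5928, -0.1941, 0.1654]
eef_rot: [-0.572, 1.57, -0.663]
wrist_force: [-3.9, -0.4, 10.6]
gripper_width: 0.0345
```

{"fn": "step_arm", "kwargs": {
  "series": [
    [[0, 0, -0.03, 0, 2.5], [0, 0, -0.03, 0, 2.5], [0, 0, 0, 0, 2.5], [0, 0, 0, 0, 2.5], [0, 0, 0, 0, 2.5]]
  ]
}}

```text
t: 13.82
tool_pos: [0.5928, -0.1941, 0.1652]
eef_rot: [-0.701, 1.57, -0.792]
wrist_force: [-3.5, 1.2, 14.1]
gripper_width: 0.0346
```

{"fn": "step_arm", "kwargs": {
  "series": [
    [[-0.03, 0, 0, 0, 2.5], [-0.03, 0, 0, 0, 2.5], [-0.02, 0, -0.02, 0, 2.5], [0, 0, -0.02, 0, 2.5], [0, 0, 0, 0, 2.5]]
  ]
}}

```text
t: 14.23
tool_pos: [0.5926, -0.1941, 0.1652]
eef_rot: [-0.202, 1.569, -0.293]
wrist_force: [-2.6, 0.8, 14.4]
gripper_width: 0.0345
```

{"fn": "step_arm", "kwargs": {
  "series": [
    [[0, 0, -0.02, 0, 2.5], [0, 0, 0, 0, 2.5], [0, 0, 0, 0, 2.5], [0, 0, 0, 0, 2.5], [0, 0, 0, 0, 2.5]]
  ]
}}

```text
t: 14.65
tool_pos: [0.5926, -0.1941, 0.1651]
eef_rot: [-0.198, 1.569, -0.289]
wrist_force: [-2.9, 1.4, 13.9]
gripper_width: 0.0347
```

{"fn": "step_arm", "kwargs": {
  "series": [
    [[-0.03, 0, -0.03, 0, 2.5], [-0.02, 0, -0.03, 0, 2.5], [0, 0, -0.02, 0, 2.5], [0, 0, 0, 0, 2.5], [0, 0, 0, 0, 2.5]]
  ]
}}

```text
t: 15.07
tool_pos: [0.5925, -0.1942, 0.165]
eef_rot: [-0.167, 1.568, -0.258]
wrist_force: [-3.0, 1.5, 16.7]
gripper_width: 0.0348
```

{"fn": "step_arm", "kwargs": {
  "series": [
    [[0, 0, 0, 0, 2.5], [0, 0, 0, 0, 2.5], [0, 0, 0, 0, 2.5], [0, 0, 0, 0, 2.5], [0, 0, 0, 0, 2.5]]
  ]
}}

```text
t: 15.48
tool_pos: [0.5925, -0.1942, 0.165]
eef_rot: [-0.175, 1.568, -0.267]
wrist_force: [-2.8, 2.1, 16.7]
gripper_width: 0.0348
```

{"fn": "step_arm", "kwargs": {
  "series": [
    [[0, 0, -0.03, 0, 2.5], [0, 0, 0, 0, 2.5], [0, 0, 0, 0, 2.5], [0, 0, 0, 0, 2.5], [0, 0, 0, 0, 2.5]]
  ]
}}

```text
t: 15.9
tool_pos: [0.5925, -0.1942, 0.1649]
eef_rot: [-0.161, 1.568, -0.252]
wrist_force: [-4.1, 1.6, 17.1]
gripper_width: 0.0344
```

{"fn": "step_arm", "kwargs": {
  "series": [
    [[0, 0, 0, 0, 2.5], [0, 0, 0, 0, 2.5], [0, 0, 0, 0, 2.5], [0, 0, 0, 0, 2.5], [0, 0, 0, 0, 2.5]]
  ]
}}

```text
t: 16.32
tool_pos: [0.5925, -0.1942, 0.1649]
eef_rot: [-0.177, 1.568, -0.268]
wrist_force: [-3.9, 1.7, 18.6]
gripper_width: 0.034
```

The push is about 20.5 N and steady. I ease off the load, then open.

{"fn": "step_arm", "kwargs": {
  "series": [
    [[0, 0, 0.07, 0, 2.5], [0, 0, 0.07, 0, 2.5], [0, 0, 0.07, 0, 2.5], [0, 0, 0.07, 0, 2.5], [0, 0, 0, 0, 2.5]]
  ]
}}

```text
t: 16.73
tool_pos: [0.5923, -0.1941, 0.165]
eef_rot: [-0.131, 1.567, -0.222]
wrist_force: [2.6, 1.3, 6.1]
gripper_width: 0.0342
```

{"fn": "step_arm", "kwargs": {
  "series": [
    [[0, 0, 0, 0, 2.5], [0, 0, 0, 0, 2.5], [0, 0, 0, 0, 2.5], [0, 0, 0, 0, 2.5], [0, 0, 0, 0, 2.5]]
  ]
}}

```text
t: 17.15
tool_pos: [0.5924, -0.1941, 0.165]
eef_rot: [-0.121, 1.567, -0.213]
wrist_force: [0.8, 0.1, 7.1]
gripper_width: 0.0344
```

{"fn": "step_arm", "kwargs": {
  "series": [
    [[0, 0, 0.06, 0, 2.5], [0, 0, 0.06, 0, 2.5], [0, 0, 0, 0, 2.5], [0, 0, 0, 0, 2.5], [0, 0, 0, 0, 2.5]]
  ],
  "grip_force": 25
}}

```text
t: 17.57
tool_pos: [0.5922, -0.194, 0.165]
eef_rot: [-0.109, 1.567, -0.2]
wrist_force: [5.4, 0.1, -0.1]
gripper_width: 0.0344
```

{"fn": "step_arm", "kwargs": {
  "series": [
    [[0, 0, 0, 0, 3.5], [0, 0, 0, 0, 3.6], [0, 0, 0, 0, 3.8], [0, 0, 0, 0, 4.2], [0, 0, 0, 0, 5]]
  ]
}}

```text
t: 17.98
tool_pos: [0.5892, -0.1934, 0.1639]
eef_rot: [2.964, 1.565, 2.873]
wrist_force: [-0.3, -0.2, -0.9]
gripper_width: 0.0499
```

{"fn": "step_arm", "kwargs": {
  "series": [
    [[0, 0, 0, 0, 6], [0, 0, 0, 0, 7], [0, 0, 0, 0, 8], [0, 0, 0, 0, 8.54], [0, 0, 0, 0, 8.54]]
  ]
}}

```text
t: 18.4
tool_pos: [0.5909, -0.1938, 0.1651]
eef_rot: [2.978, 1.57, 2.886]
wrist_force: [-0.4, 0.3, 0.4]
gripper_width: 0.0852
```

```bash
python3 - <<'E'
from h import *
s,d=grab('wrist','w9.png'); s2,e=grab('side','s9.png')
print(s['t'],s['tool_pos'],s['wrist_force'].round(2),s['gripper_width'])
c=blob(d['img'],(3,80,60),(22,255,255),(250,260,380,400)); print('hub',c[0],onz(d,c[2][0],.120,s))
o=np.zeros((400,800,3),np.uint8);o[:,:400]=cv2.resize(d['img'][140:460,160:480],(400,400));o[:,400:]=cv2.resize(e['img'][90:250,256:416],(400,400),interpolation=2);cv2.imwrite('pics/c9.png',o[:,:,::-1])
E
```

```text
18.4 [ 0.59086031 -0.19383739  0.1650675 ] [-0.35  0.3   0.37] 0.08523682959983463
hub ((320.3072204589844, 328.8735046386719), 48.0002555847168) [ 0.59285879 -0.19356028  0.12      ]
```

View pics/c9.png

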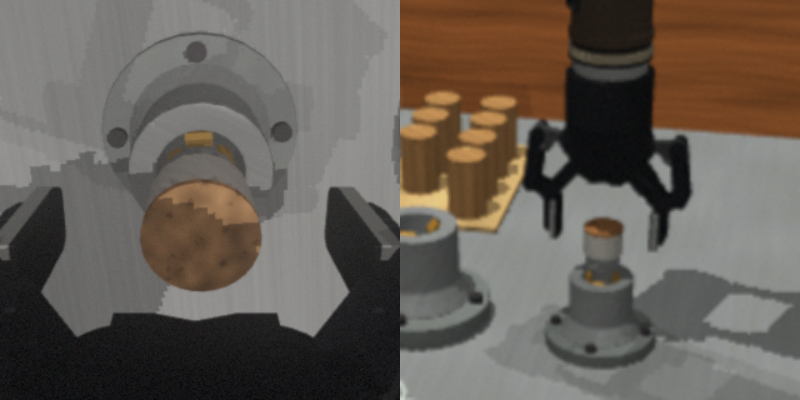

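The center stands released and upright in the nose. In the side crop the hub is centred over the bore at (603,270), with the fingers clear on both sides. Retracting.

{"fn": "step_arm", "kwargs": {
  "series": [
    [[0, 0, 1, 0, 8.54], [0, 0, 2, 0, 8.54], [0, 0, 3, 0, 8.54], [0, 0, 3, 0, 8.54], [0, 0, 2, 0, 8.54]]
  ]
}}

```text
t: 18.92
tool_pos: [0.5921, -0.1943, 0.2792]
eef_rot: [-0.291, 1.567, -0.383]
wrist_force: [1.2, -0.7, 0.9]
gripper_width: 0.0851
```

{"fn": "step_arm", "kwargs": {
  "series": [
    [[0, 0, 0, 0, 8.54], [0, 0, 0, 0, 8.54], [0, 0, 0, 0, 8.54], [0, 0, 0, 0, 8.54], [0, 0, 0, 0, 8.54]]
  ]
}}

```text
t: 19.33
tool_pos: [0.59, -0.1934, 0.2731]
eef_rot: [2.85, 1.567, 2.759]
wrist_force: [0.4, 0.1, -1.0]
gripper_width: 0.0852
```

```bash
python3 - <<'E'
from h import *
s,d=grab('wrist','w10.png'); s2,e=grab('side','s10.png')
print(s['t'],s['tool_pos'],s['wrist_force'].round(2))
c=blob(d['img'],(3,80,60),(22,255,255),(260,200,380,400)); h=onz(d,c[2][0],.120,s); print('hub',c[0],h)
c2=blob(e['img'],(3,80,60),(22,255,255),(320,170,355,195)); print('side',c2[2]); print('tri',tri(ray(d,c[2][0],s),ray(e,c2[2][0])))
cv2.imwrite('pics/c10.png',cv2.resize(e['img'][100:420,200:520],(560,560))[:,:,::-1])
E
```

```text
19.3333 [ 0.59002426 -0.19343955  0.27308842] [ 0.36  0.13 -0.98]
hub ((320.1532897949219, 245.3357696533203), 26.69213104248047) [ 0.5927693  -0.19404783  0.12      ]
side ((336.88006591796875, 180.61956787109375), (7.2379045486450195, 14.757698059082031), 91.353759765625)
tri (array([ 0.59286988, -0.19501659,  0.11670157]), np.float64(0.00032175155921955587))
```

View pics/c10.png

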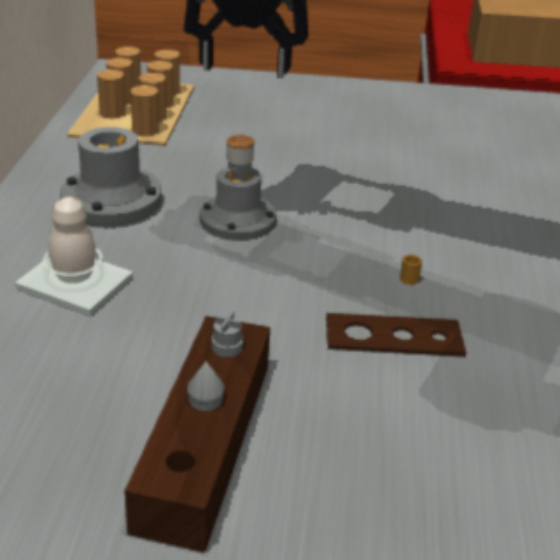

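The side view shows the center upright in the small nose at (240,150). The cone and spur are still in the rack, and the doll and ferrule haven't moved. Handing in.

```bash
python3 -c "
from plant import bot
print(bot.hand_in())"
```

```text
the job is handed in; nothing more can be done
None
```

The cork-faced drive center is jammed upright in the smaller spindle nose and released, and I handed the job in at about 19 s of the 51 s allowed.

**What I did**
- I lifted the center from the rack's end hole and lowered it into the bore.
- The first touch was one-sided, about 5 N sideways, so I shifted about 1.5 mm in y. It then set down evenly at about 7 N.
- I pushed slowly in the grip up to about 20.5 N on the wrist sensor, corrected for the weight it carried. I held that for under a second, eased off, opened the fingers and retracted.

**Last checks**
- **Hub position:** it is about 1–2 mm from my estimate of the bore centre. Its height above the mouth is about 34–37 mm: 37 from the arm's height and 34 from two camera views, both within the allowed range.
- **Upright:** it looks upright in the side view.
- **Bystanders:** the spur and cone centers are still in the rack, and the doll and ferrule look undisturbed.

**Unsure or imperfect**
- The pad squeeze can't be measured. I infer about 30 N from the push.
- A sideways force of about 4 N remained during the push, and one of 5 N appeared just before the fingers opened.
- I did not measure the tilt, and I did not confirm the gentle set-down step separately.

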